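# Pack the lens row tight in the trial case

## Task

The lens rack in the middle channel of the wooden trial case has slack in front of it: stand ivory spacer blocks upright in the gap between the brass sprung pusher and the rack, one after another, until pushing the pusher towards the rack squeezes the spacers before it runs into its own stop (it takes two or three; leave a spare on the table, clear of the case). Then press the pusher firmly, but not violently, against the stack and finish while still holding it pressed, every spacer flat on the channel floor. Leave the loose lens, the trial frame and the ruler alone.

Things in the scene. Friction and masses are not known exactly. Their poses are not given: they have to be found in the camera images.
- case: open wooden trial case, fixed, no lid, 300 (x) x 150 (y) x 32 mm tall; origin at the centre of its underside, z up. A channel runs along its x axis through the middle: floor 8 mm above the underside, 48 mm wide between two dark rails 6 mm thick; rails and outer walls rise 32 mm above the table. Only pusher and rack stand in the channel; flat lenses lie in felt pockets beside it
- pusher: brass pusher: foot 16 (x) x 44 x 24 mm tall, on its rear a plate 10 x 44 mm rising 60 mm above the channel floor. Origin: bottom centre of its front face (to the rack, +x), axes as the case. At rest the origin is 45 mm to -x of the case centre, 79 mm of channel clear behind. Slides to case +x only, 30 mm to a hard stop; spring return, 2.5 N at the start, 5 N at the stop
- push_point (a point): centre of the pusher's upright flat rear face, 16 mm behind its front face, 45 mm above the channel floor, 53 mm above the table: push here towards the case's +x; a firm hold is a steady 10 to 20 N here, spring included
- rack: dark wooden rack with four upright lenses, fixed somewhere along the channel: origin at the bottom centre of its front face (44 mm wide, 24 mm tall, facing the pusher), axes as the case. It extends 90 mm to +x; lenses begin 19 mm behind the face, tabs up to 49 mm above the channel floor. The gap from the resting pusher to this face is 48 to 80 mm
- spacer_a: ivory plastic spacer block, standing upright on the table at the start: foot 18 mm thick (its x) x 44 mm wide (its y) x 24 mm tall, on it a centred grip tab 8 mm thick (x) x 30 mm wide (y) reaching 66 mm above the underside; 30 to 65 g; origin at the centre of the underside, z up. Front and back are alike
- spacer_b: ivory plastic spacer block, standing upright on the table at the start: foot 18 mm thick (its x) x 44 mm wide (its y) x 24 mm tall, on it a centred grip tab 8 mm thick (x) x 30 mm wide (y) reaching 66 mm above the underside; 30 to 65 g; origin at the centre of the underside, z up. Front and back are alike
- spacer_c: ivory plastic spacer block, standing upright on the table at the start: foot 18 mm thick (its x) x 44 mm wide (its y) x 24 mm tall, on it a centred grip tab 8 mm thick (x) x 30 mm wide (y) reaching 66 mm above the underside; 30 to 65 g; origin at the centre of the underside, z up. Front and back are alike
- lens_1: bystander: loose round lens in a nickel rim lying flat, 38 mm across, 5 mm thick, with a small tab; origin at the centre of its underside. Do not disturb
- trial_frame: bystander: nickel trial frame lying flat, about 135 mm (its y) x 85 mm, 17 mm tall; origin between the two rings. Do not disturb
- ruler: bystander: ivory pupil ruler lying flat, 150 mm (its y) x 22 x 4 mm; origin at the centre of its underside. Do not disturb
Things that resemble listed ones, but are neither listed nor needed, are in the scene too. Leave any black or blue look-alike of the spacer_a alone. Leave any purple look-alike of the spacer_c alone.

How it is judged (in metres and radians):
On the way, in this order (a step that is already met when the one before it is completed fails the run):
1. a first spacer stands in the channel gap, let go ((((x of spacer_a in the frame of case between -0.045 and 0.045 m and y of spacer_a in the frame of case between -0.004 and 0.004 m and z of spacer_a in the frame of case between 0.005 and 0.0105 m and angle between spacer_a's own z axis and vertical below 0.12 rad) and contact force between the fingers and spacer_a below 0.1 N and linear speed of spacer_a below 0.02 m/s) or ((x of spacer_b in the frame of case between -0.045 and 0.045 m and y of spacer_b in the frame of case between -0.004 and 0.004 m and z of spacer_b in the frame of case between 0.005 and 0.0105 m and angle between spacer_b's own z axis and vertical below 0.12 rad) and contact force between the fingers and spacer_b below 0.1 N and linear speed of spacer_b below 0.02 m/s) or ((x of spacer_c in the frame of case between -0.045 and 0.045 m and y of spacer_c in the frame of case between -0.004 and 0.004 m and z of spacer_c in the frame of case between 0.005 and 0.0105 m and angle between spacer_c's own z axis and vertical below 0.12 rad) and contact force between the fingers and spacer_c below 0.1 N and linear speed of spacer_c below 0.02 m/s))), for 0.2 s.
2. at least two spacers stand in the channel gap, let go (((((x of spacer_a in the frame of case between -0.045 and 0.045 m and y of spacer_a in the frame of case between -0.004 and 0.004 m and z of spacer_a in the frame of case between 0.005 and 0.0105 m and angle between spacer_a's own z axis and vertical below 0.12 rad) and contact force between the fingers and spacer_a below 0.1 N and linear speed of spacer_a below 0.02 m/s) and ((x of spacer_b in the frame of case between -0.045 and 0.045 m and y of spacer_b in the frame of case between -0.004 and 0.004 m and z of spacer_b in the frame of case between 0.005 and 0.0105 m and angle between spacer_b's own z axis and vertical below 0.12 rad) and contact force between the fingers and spacer_b below 0.1 N and linear speed of spacer_b below 0.02 m/s)) or (((x of spacer_a in the frame of case between -0.045 and 0.045 m and y of spacer_a in the frame of case between -0.004 and 0.004 m and z of spacer_a in the frame of case between 0.005 and 0.0105 m and angle between spacer_a's own z axis and vertical below 0.12 rad) and contact force between the fingers and spacer_a below 0.1 N and linear speed of spacer_a below 0.02 m/s) and ((x of spacer_c in the frame of case between -0.045 and 0.045 m and y of spacer_c in the frame of case between -0.004 and 0.004 m and z of spacer_c in the frame of case between 0.005 and 0.0105 m and angle between spacer_c's own z axis and vertical below 0.12 rad) and contact force between the fingers and spacer_c below 0.1 N and linear speed of spacer_c below 0.02 m/s)) or (((x of spacer_b in the frame of case between -0.045 and 0.045 m and y of spacer_b in the frame of case between -0.004 and 0.004 m and z of spacer_b in the frame of case between 0.005 and 0.0105 m and angle between spacer_b's own z axis and vertical below 0.12 rad) and contact force between the fingers and spacer_b below 0.1 N and linear speed of spacer_b below 0.02 m/s) and ((x of spacer_c in the frame of case between -0.045 and 0.045 m and y of spacer_c in the frame of case between -0.004 and 0.004 m and z of spacer_c in the frame of case between 0.005 and 0.0105 m and angle between spacer_c's own z axis and vertical below 0.12 rad) and contact force between the fingers and spacer_c below 0.1 N and linear speed of spacer_c below 0.02 m/s)))), for 0.2 s.
At the end, for the whole second after the job is handed in: robot presses pusher (>4 N); >3 N pusher-spacer and spacer-rack; two or three spacers in the channel between them, upright (0.12 rad), on its floor (2.5 mm), still; any spare over 80 mm from the case centre ((((x of spacer_a in the frame of case between -0.045 and 0.045 m and y of spacer_a in the frame of case between -0.004 and 0.004 m and z of spacer_a in the frame of case between 0.005 and 0.0105 m and angle between spacer_a's own z axis and vertical below 0.12 rad) and (x of spacer_b in the frame of case between -0.045 and 0.045 m and y of spacer_b in the frame of case between -0.004 and 0.004 m and z of spacer_b in the frame of case between 0.005 and 0.0105 m and angle between spacer_b's own z axis and vertical below 0.12 rad) and linear speed of each of spacer_a, spacer_b below 0.02 m/s) or ((x of spacer_a in the frame of case between -0.045 and 0.045 m and y of spacer_a in the frame of case between -0.004 and 0.004 m and z of spacer_a in the frame of case between 0.005 and 0.0105 m and angle between spacer_a's own z axis and vertical below 0.12 rad) and (x of spacer_c in the frame of case between -0.045 and 0.045 m and y of spacer_c in the frame of case between -0.004 and 0.004 m and z of spacer_c in the frame of case between 0.005 and 0.0105 m and angle between spacer_c's own z axis and vertical below 0.12 rad) and linear speed of each of spacer_a, spacer_c below 0.02 m/s) or ((x of spacer_b in the frame of case between -0.045 and 0.045 m and y of spacer_b in the frame of case between -0.004 and 0.004 m and z of spacer_b in the frame of case between 0.005 and 0.0105 m and angle between spacer_b's own z axis and vertical below 0.12 rad) and (x of spacer_c in the frame of case between -0.045 and 0.045 m and y of spacer_c in the frame of case between -0.004 and 0.004 m and z of spacer_c in the frame of case between 0.005 and 0.0105 m and angle between spacer_c's own z axis and vertical below 0.12 rad) and linear speed of each of spacer_b, spacer_c below 0.02 m/s)) and (contact force between pusher and spacer_a above 3 N or contact force between pusher and spacer_b above 3 N or contact force between pusher and spacer_c above 3 N) and (contact force between rack and spacer_a above 3 N or contact force between rack and spacer_b above 3 N or contact force between rack and spacer_c above 3 N) and contact force between any of the fingers, the arm and pusher above 4 N and ((x of spacer_a in the frame of case between -0.045 and 0.045 m and y of spacer_a in the frame of case between -0.004 and 0.004 m and z of spacer_a in the frame of case between 0.005 and 0.0105 m and angle between spacer_a's own z axis and vertical below 0.12 rad) or horizontal distance between spacer_a and case above 0.08 m) and ((x of spacer_b in the frame of case between -0.045 and 0.045 m and y of spacer_b in the frame of case between -0.004 and 0.004 m and z of spacer_b in the frame of case between 0.005 and 0.0105 m and angle between spacer_b's own z axis and vertical below 0.12 rad) or horizontal distance between spacer_b and case above 0.08 m) and ((x of spacer_c in the frame of case between -0.045 and 0.045 m and y of spacer_c in the frame of case between -0.004 and 0.004 m and z of spacer_c in the frame of case between 0.005 and 0.0105 m and angle between spacer_c's own z axis and vertical below 0.12 rad) or horizontal distance between spacer_c and case above 0.08 m)); the arm keeps its last pose, push and grip.
It fails at once if the loose lens, the trial frame or the ruler is moved by more than 30 mm (distance of any of lens_1, trial_frame, ruler from where it was at the start of the episode above 0.03 m).
It fails at once if the stack is rammed against the lens rack with more than 80 N (contact force between rack and spacer_a above 80 N or contact force between rack and spacer_b above 80 N or contact force between rack and spacer_c above 80 N).
It also fails if it takes over 72 s, if anything falls off the work surface, if the arm or the gripper's body presses on something with over 40 N, if the wrist force passes 120 N, or if a joint passes its speed limit or range.

## Robot

A 6-joint arm with a two-finger parallel gripper is mounted at the origin on the work surface. World frame = base frame: x ahead of the robot, y to its left, z up, the work surface at z = 0. Lengths are in mm, angles in rad, forces in N, time in s.
With the tool pointing down it reaches from about 350 to 975 mm from the base axis. Payload 7.1 kg.
Tool frame: the origin (TCP) lies on the front face of the gripper's body, between the roots of the fingers; the fingertips stand 80 mm ahead of it and the grasp point (between the pads) lies 61 mm ahead of it; z points along the fingers, y is the line along which they close (so a half turn about z gives the same grasp; the last joint's range is limited). The gripper opens to 88 mm and grips with 3 to 60 N. Pads are 20 mm wide; open, the fingers measure 115 mm over their backs; the gripper's body (75 mm by 178 mm) begins 61 mm behind the grasp point.
Start: joints at [1.209, 0.423, 1.63, -0, 1.089, -0.019], TCP at [210.047, 588.631, 302.675] pointing down, gripper open.
Joint ranges: [-3, 3], [-0.9, 2.11], [0.09, 2.58], [-1.31, 4.45], [0.11, 2.69], [-2.54, 2.54]. Speed limits (rad/s): [2.39, 2.39, 3.01, 3.14, 3.14, 3.14].

## Interface

Orientations are given as a rotation vector (axis times angle).
In Python, from workcell import readout, vision, close_job gives the robot as it stands.
- The arm moves only by the tool servo_tool, never from a script. Its argument "plan" is a list that holds one entry, the list of rows, each a list of 7 numbers: the gripper command: -1 is fully open, 1 is shut, values between are in proportion, then the shift along the world's x, y, z in units of 40 mm (1.0 is 40 mm), then the turn, a rotation vector about the world's x, y, z in units of 5 degrees (1.0 is 5 degrees). A call has 1 to 5 rows; each row shifts and turns the commanded pose from where the row before left it; what a row does not reach is not made up. A row lasts 1/12 s, in which the tool goes at most 41.7 mm and 7.16 degrees, less where a joint would pass 70% of its speed; a pose out of reach is approached as far as the arm can. A call is refused whole if a number of a shift passes 1 or a number of a turn 1, either way. A call with a gripper value outside its range is refused whole. The fingers move at their own pace and stop on an object; the grip force is fixed at half the most. Time passes only in rows, so rows that do not move let the fingers close. It gives the time, the measured TCP pose, the force, the opening and the grip force at its end, in the units of the state.
- readout.get_obs(): the state, without advancing time (a new reading comes with each control period).
- vision.get_image(name): name is "scene" or "top" or "wrist"; returns the picture (480x640x3 uint8, red, green, blue); there is no depth.
- vision.camera_params(name): a dict with "fx", "fy", "cx", "cy" (pixels), "rvec" (rotation vector, rad) and "tvec" (3), from world to camera coordinates, as OpenCV has them; the wrist camera has in their place "hand_eye" (4x4, takes a point from camera to tool coordinates, whose origin is the TCP and whose axes are the flange's). Camera axes: x right, y down, z forward; pixel columns grow to the right and rows downward; lengths in mm; the calibration is good to about 2 mm. A picture is of the moment at which its call begins: read the wrist's pose just before it. camera_params takes no time and is no camera call.
- close_job(): hands the job in; it is judged then, once.
The state is a dict: "t": time; "qpos": joint angles; "qvel": joint speeds; "joint_torque": joint torques, N m; "ee_pos": TCP position; "orientation": TCP orientation; "ft_force": force on the tool from outside, world axes, zero at the start; "moment": the same for the moment, N m; "width": finger opening in mm; "grasp_force": force on a finger pad.
Only numpy, scipy, OpenCV 4.12 (cv2) and the standard library are available. Lean on these libraries where they do the work, as an engineer would, in place of code of your own. Each camera call takes 0.05 s, during which the arm holds its last target. There are 200 camera calls.

## Working session

There is one attempt and no reset: what is moved stays moved. The work goes in short steps, Python scripts to look and compute and a tool call to move; the robot and the scene stay as the last step left them, time stands still between calls to the robot, and variables do not carry over. Pictures are saved under pics/ and viewed, at most 10 in all, crops included, and the job is handed in when it is done.

Besides the shell and the picture viewer there is one more tool, called after "Request:" by a JSON object that holds its "op" and its "data", one argument or row to a line. servo_tool: Moves the arm, as the interface text tells. Its arguments: {"type":"object","properties":{"plan":{"type":"array"}},"required":["plan"]}

```bash
mkdir -p pics; python3 - <<'E'
from workcell import readout, vision
import cv2,json
for n in ("top","scene"):
    im=vision.get_image(n); cv2.imwrite(f"pics/{n}0.png",im[:,:,::-1])
    print(n,vision.camera_params(n))
print(vision.camera_params("wrist"))
print(readout.get_obs())
E
```

```text
top {'fx': 496.9245367577432, 'fy': 496.9245367577432, 'cx': 312.7388333163957, 'cy': 237.24062987755934, 'rvec': array([ 2.14556486, -2.20044222,  0.07668926]), 'tvec': array([ 39.96484413, 588.43238866, 818.20160283])}
scene {'fx': 449.70559301014976, 'fy': 449.70559301014976, 'cx': 321.28172467041026, 'cy': 234.10982347221832, 'rvec': array([ 1.23014162,  2.51083158, -0.71656572]), 'tvec': array([ 339.81438101, -369.54334257, 1084.7312697 ])}
{'fx': 382.1320853378535, 'fy': 382.1320853378535, 'cx': 312.8096748297352, 'cy': 235.88992278525416, 'hand_eye': array([[ 1.61626817e-03, -9.70738794e-01, -2.40132425e-01,
         6.62257952e+01],
       [ 9.99997872e-01,  1.87677964e-03, -8.56186215e-04,
        -9.99736872e-01],
       [ 1.28180882e-03, -2.40130530e-01,  9.70739762e-01,
        -8.24322950e+01],
       [ 0.00000000e+00,  0.00000000e+00,  0.00000000e+00,
         1.00000000e+00]])}
{'t': 0.1, 'qpos': array([ 1.20900249e+00,  4.23728725e-01,  1.63058313e+00, -7.85933698e-06,
        1.08861666e+00, -1.89792607e-02]), 'qvel': array([-0.00070407, -0.00131177, -0.00209815, -0.00151966,  0.0001684 ,
        0.00150683]), 'joint_torque': array([ 8.02934373e-04, -5.45618248e+01, -2.74326414e+01,  6.44982141e-02,
        1.87488244e-02,  9.12219804e-06]), 'ee_pos': array([209.91639848, 588.28660777, 302.01361562]), 'orientation': array([-5.35811180e-01, -3.09531277e+00,  2.06235834e-03]), 'ft_force': array([-0.03528635,  0.61908   ,  0.03080146]), 'moment': array([-0.00557594,  0.04481527,  0.02822833]), 'grasp_force': 0.0, 'width': 87.86143499685477}
```

View pics/top0.png

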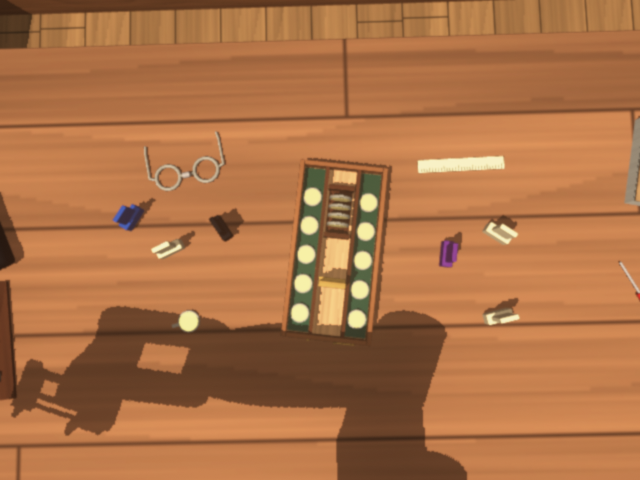

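View pics/scene0.png

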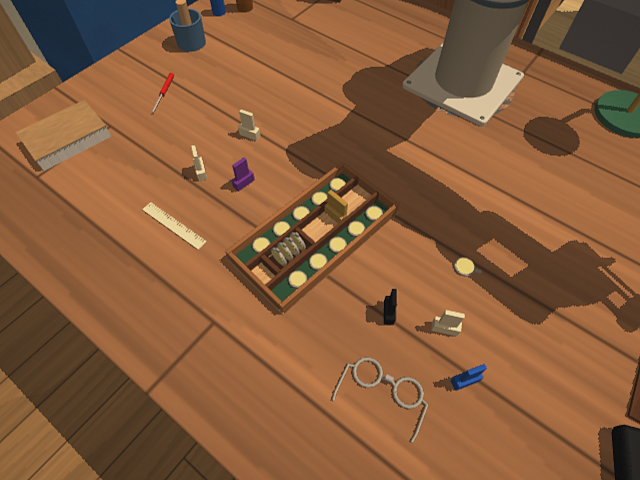

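The top view shows the case near (335,250), with the pusher at (332,283) and the rack at (340,210). Three ivory spacers stand at (167,249), (501,231) and (502,316). The look-alikes are black (222,228), blue (128,216) and purple (449,253), so only the ivory ones match. I'll confirm that in one crop.

```bash
cat > h.py <<'E'
import numpy as np, cv2
from workcell import vision, readout
def cam(n):
    p=vision.camera_params(n)
    K=np.array([[p['fx'],0,p['cx']],[0,p['fy'],p['cy']],[0,0,1]])
    if 'rvec' in p:
        R=cv2.Rodrigues(p['rvec'])[0]; t=p['tvec']
        return K,R,t
    o=readout.get_obs(); Rt=cv2.Rodrigues(o['orientation'])[0]; H=p['hand_eye']
    Rc=Rt@H[:3,:3]; c=Rt@H[:3,3]+o['ee_pos']
    return K,Rc.T,-Rc.T@c
def toworld(C,uv,z):
    K,R,t=C; d=R.T@np.linalg.solve(K,[uv[0],uv[1],1]); c=-R.T@t
    return c+d*(z-c[2])/d[2]
def proj(C,P):
    K,R,t=C; q=K@(R@np.asarray(P,float)+t); return q[:2]/q[2]
E
python3 - <<'E'
from h import *
im=cv2.imread("pics/top0.png"); C=cam("top")
for uv in [(167,249),(501,231),(502,316)]: print(uv,toworld(C,uv,40).round())
for uv in [(306,160),(389,167),(368,342),(284,332)]: print(uv,toworld(C,uv,32).round())
crops=[im[y-30:y+30,x-40:x+40] for x,y in [(167,249),(501,231),(502,316)]]+[im[180:300,255:415]]
crops=[cv2.resize(c,(400,300),interpolation=cv2.INTER_CUBIC) for c in crops]
cv2.imwrite("pics/crop.png",np.vstack([np.hstack(crops[:2]),np.hstack(crops[2:])]))
E
```

```text
(167, 249) [575. 268.  40.]
(501, 231) [ 590. -287.   40.]
(502, 316) [ 451. -281.   40.]
(306, 160) [721.  33.  32.]
(389, 167) [ 705. -107.   32.]
(368, 342) [413. -62.  32.]
(284, 332) [432.  76.  32.]
```

View pics/crop.png

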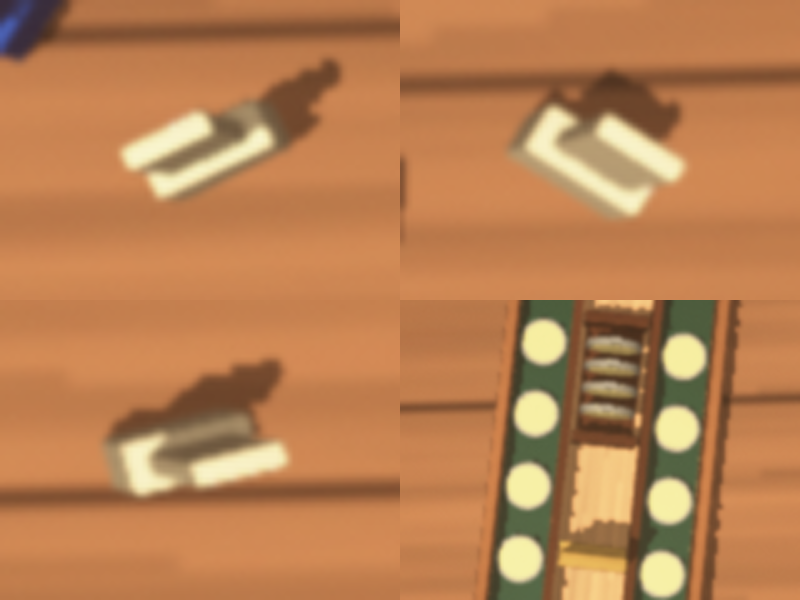

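The crops confirm three ivory spacers and a clear channel gap between pusher and rack. Next I'll compute poses from the tab-top corners and the moves to get there.

```bash
cat >> h.py <<'E'
def pose():
    o=readout.get_obs(); R=cv2.Rodrigues(o['orientation'])[0]
    return o, o['ee_pos'], np.degrees(np.arctan2(R[1,1],R[0,1])), np.degrees(np.arccos(-R[2,2]))
def need(xyz,yaw=None):
    o,p,y,tilt=pose(); d=(np.array(xyz)-p)
    s=f"t={o['t']:.2f} at {p.round(1)} yaw {y:.1f} tilt {tilt:.2f} | units {(d/40).round(3)}"
    if yaw is not None: s+=f" turn {(((yaw-y+90)%180-90)/5):.2f}"
    print(s)
E
python3 - <<'E'
from h import *
C=cam("top")
def tab(ox,oy,pts):
    w=np.array([toworld(C,(ox+u/5,oy+v/5),66) for u,v in pts]); c=w.mean(0)
    a=(w[1]-w[0])+(w[2]-w[3]); print(c.round(1),"yaw",round(np.degrees(np.arctan2(a[1],a[0]))%180,1),"len",np.linalg.norm(a/2).round(1),"th",np.linalg.norm(w[3]-w[0]).round(1)); return c
a=tab(127,219,[(122,155),(205,110),(213,125),(135,172)])
b=tab(461,201,[(202,118),(285,168),(276,182),(195,133)])
c=tab(462,286,[(188,160),(285,144),(288,162),(195,187)])
# pusher plate top z=68 front edge, rack front top z=32
for n,u,v,z in [("plate top mid",598,555,68),("plate front edge",600,545,68),("rack front",607,441,32)]:
    print(n,toworld(C,(255+(u-400)/2.5,180+(v-300)/2.5),z).round(1))
need([a[0]+60,a[1]+30,260],118)
E
```

```text
[576.2 270.6  66. ] yaw 118.6 len 29.7 th 7.0
[ 587.7 -290.5   66. ] yaw 56.7 len 30.3 th 5.4
[ 448.5 -284.    66. ] yaw 100.7 len 30.8 th 8.7
plate top mid [513.1  -7.9  68. ]
plate front edge [519.4  -9.3  68. ]
rack front [589.  -17.1  32. ]
t=0.10 at [209.9 588.3 302. ] yaw 70.4 tilt 0.08 | units [10.656 -7.191 -1.05 ] turn 9.53
```

Request:
{"op": "servo_tool", "data": {
  "plan": [
    [[-0.36, 0.7, -0.61, -0.2, 0, 0, 0.73], [-0.36, 0.7, -0.61, -0.2, 0, 0, 0.73], [-0.36, 0.7, -0.61, -0.2, 0, 0, 0.73], [-0.36, 0.7, -0.61, -0.2, 0, 0, 0.73], [-0.36, 0.7, -0.61, -0.2, 0, 0, 0.73]]
  ]
}}

```text
t: 0.52
ee_pos: [350.8, 465.3, 262.0]
orientation: [-0.032, -3.141, 0.001]
ft_force: [0.0, -0.4, -0.4]
width: 60.7
grasp_force: 0.0
```

Request:
{"op": "servo_tool", "data": {
  "plan": [
    [[-0.36, 0.7, -0.61, -0.2, 0, 0, 0.73], [-0.36, 0.7, -0.61, -0.2, 0, 0, 0.73], [-0.36, 0.7, -0.61, -0.2, 0, 0, 0.73], [-0.36, 0.7, -0.61, -0.2, 0, 0, 0.73], [-0.36, 0.7, -0.61, -0.2, 0, 0, 0.73]]
  ]
}}

```text
t: 0.93
ee_pos: [491.1, 343.1, 222.0]
orientation: [0.465, -3.106, 0.0]
ft_force: [-0.6, 0.7, 0.1]
width: 59.6
grasp_force: 0.0
```

Request:
{"op": "servo_tool", "data": {
  "plan": [
    [[-0.36, 0.7, -0.61, -0.2, 0, 0, 0.73], [-0.36, 0.7, -0.61, -0.2, 0, 0, 0.73], [-0.36, 0.7, -0.61, -0.2, 0, 0, 0.73], [-0.36, 0, 0, 0, 0, 0, 0], [-0.36, 0, 0, 0, 0, 0, 0]]
  ]
}}

```text
t: 1.35
ee_pos: [574.7, 269.8, 197.7]
orientation: [0.748, -3.05, 0.0]
ft_force: [0.8, 0.6, -0.3]
width: 59.4
grasp_force: 0.0
```

```bash
python3 - <<'E'
from h import *
need([576.2,270.6,115],118.6)
C=cam("wrist"); im=vision.get_image("wrist"); cv2.imwrite("pics/w1.png",im[:,:,::-1])
a=np.radians(118.6); ey=np.array([np.cos(a),np.sin(a),0]); ex=np.array([np.sin(a),-np.cos(a),0]); c=np.array([576.2,270.6,0])
print([proj(C,c+ex*i*4+ey*j*15+[0,0,66]).round() for i,j in [(1,1),(1,-1),(-1,-1),(-1,1)]])
E
```

```text
t=1.35 at [574.7 269.8 197.7] yaw 117.6 tilt 0.09 | units [ 0.037  0.02  -2.067] turn 0.20
[array([338., 268.]), array([287., 269.]), array([287., 256.]), array([338., 255.])]
```

View pics/w1.png

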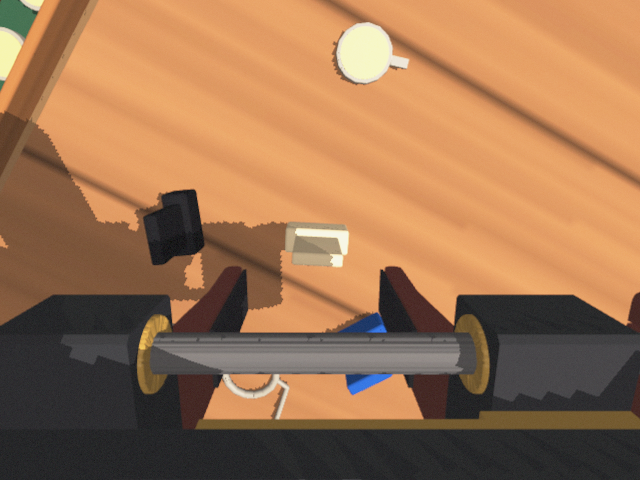

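The wrist view shows the ivory tab top at about (318,260), between the fingertips (246 and 379), and parallel to the closing axis. Black (175,230) and blue (367,350) are clear of the fingers. I'll shift about 3.5 mm, descend and grip.

Request:
{"op": "servo_tool", "data": {
  "plan": [
    [[-0.36, 0, 0.1, -0.7, 0, 0, 0], [-0.36, 0, 0, -0.7, 0, 0, 0], [-0.36, 0, 0, -0.74, 0, 0, 0], [-0.36, 0, 0, 0, 0, 0, 0], [1, 0, 0, 0, 0, 0, 0]]
  ]
}}

```text
t: 1.82
ee_pos: [572.2, 276.2, 112.2]
orientation: [0.756, -3.046, 0.001]
ft_force: [-0.1, 0.3, 1.1]
width: 55.8
grasp_force: 0.0
```

Request:
{"op": "servo_tool", "data": {
  "plan": [
    [[1, 0, 0, 0, 0, 0, 0], [1, 0, 0, 0, 0, 0, 0], [1, 0, 0, 0, 0, 0, 0], [1, 0, 0, 0, 0, 0, 0], [1, 0, 0, 0, 0, 0, 0]]
  ]
}}

```text
t: 2.23
ee_pos: [574.8, 275.9, 114.8]
orientation: [-0.754, 3.047, 0.001]
ft_force: [-1.2, 0.6, 8.2]
width: 29.6
grasp_force: 30.0
```

```bash
python3 - <<'E'
from h import *
need([568-40,-8,220],81.4)
print(readout.get_obs()['width'])
E
```

```text
t=2.23 at [574.8 275.9 114.8] yaw 117.8 tilt 0.15 | units [-1.17  -7.097  2.631] turn -7.28
29.55841730443978
```

Request:
{"op": "servo_tool", "data": {
  "plan": [
    [[0.05, 0, 0, 0, 0, 0, 0], [0.05, 0, 0, 0.15, 0, 0, 0], [0.05, 0, 0, 0, 0, 0, 0], [1, 0, 0, 0, 0, 0, 0], [1, 0, 0, 0, 0, 0, 0]]
  ]
}}

```text
t: 2.65
ee_pos: [574.1, 275.4, 119.2]
orientation: [-0.755, 3.049, -0.0]
ft_force: [-0.1, 0.0, -0.1]
width: 31.8
grasp_force: 0.0
```

Request:
{"op": "servo_tool", "data": {
  "plan": [
    [[1, 0, 0, 0, 0, 0, 0], [1, 0, 0, 0, 0, 0, 0], [1, 0, 0, 0, 0, 0, 0], [1, 0, 0, 0, 0, 0, 0], [1, 0, 0, 0, 0, 0, 0]]
  ]
}}

```text
t: 3.07
ee_pos: [574.1, 275.4, 119.1]
orientation: [0.755, -3.049, 0.0]
ft_force: [-0.2, 0.3, 2.3]
width: 29.9
grasp_force: 30.0
```

Request:
{"op": "servo_tool", "data": {
  "plan": [
    [[1, 0, 0, 0.9, 0, 0, 0], [1, -0.07, -0.3, 0.9, 0, 0, -0.5], [1, -0.12, -0.8, 0.2, 0, 0, -0.7], [1, -0.12, -0.8, 0.2, 0, 0, -0.7], [1, -0.12, -0.8, 0.2, 0, 0, -0.7]]
  ]
}}

```text
t: 3.48
ee_pos: [556.5, 166.7, 215.7]
orientation: [-0.402, 3.115, 0.0]
ft_force: [0.1, -0.1, -0.0]
width: 29.5
grasp_force: 30.0
```

Request:
{"op": "servo_tool", "data": {
  "plan": [
    [[1, -0.12, -0.8, 0, 0, 0, -0.8], [1, -0.12, -0.8, 0, 0, 0, -0.8], [1, -0.12, -0.8, 0, 0, 0, -0.8], [1, -0.12, -0.8, 0, 0, 0, -0.8], [1, -0.12, -0.8, 0, 0, 0, -0.8]]
  ]
}}

```text
t: 3.9
ee_pos: [532.3, 6.0, 215.0]
orientation: [-0.147, -3.138, -0.0]
ft_force: [0.6, -0.9, -0.9]
width: 29.6
grasp_force: 30.0
```

Request:
{"op": "servo_tool", "data": {
  "plan": [
    [[1, -0.04, -0.35, 0, 0, 0, -0.68], [1, 0, 0, 0, 0, 0, 0], [1, 0, 0, 0, 0, 0, 0]]
  ]
}}

```text
t: 4.15
ee_pos: [531.1, -7.1, 215.0]
orientation: [-0.236, -3.132, -0.0]
ft_force: [-0.5, -0.7, -0.3]
width: 29.9
grasp_force: 30.0
```

```bash
python3 - <<'E'
from h import *
need([568-40,-8,220],81.4)
C=cam("wrist"); im=vision.get_image("wrist"); cv2.imwrite("pics/w2.png",im[:,:,::-1])
E
```

```text
t=4.15 at [531.1  -7.1 215. ] yaw 81.4 tilt 0.02 | units [-0.078 -0.022  0.126] turn 0.01
```

View pics/w2.png

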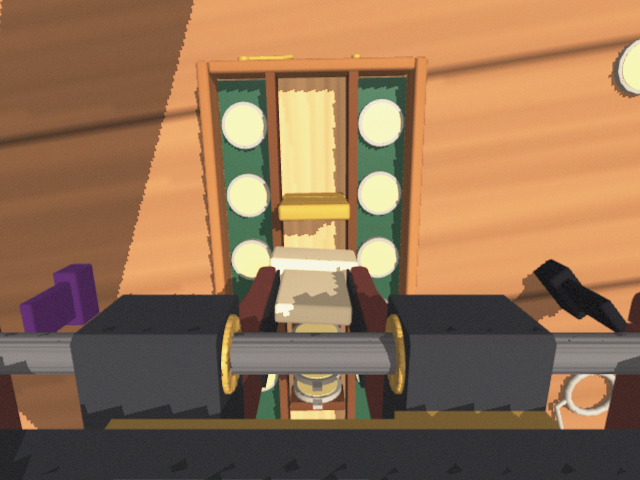

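```bash
python3 - <<'E'
from h import *
im=cv2.imread("pics/w2.png"); C=cam("wrist"); o,p,y,_=pose()
a=np.radians(81.4); ey=np.array([np.cos(a),np.sin(a),0]); ex=np.array([np.sin(a),-np.cos(a),0])
b=np.array([p[0],p[1],p[2]-119.1])
print("tabtop",[proj(C,b+ex*i*4+ey*j*15+[0,0,66]).round(1) for i,j in [(-1,1),(-1,-1)]])
print("foot top near",[proj(C,b+ex*i*9+ey*j*22+[0,0,24]).round(1) for i,j in [(-1,1),(-1,-1),(1,1),(1,-1)]])
print("foot bottom near",[proj(C,b+ex*i*9+ey*j*22).round(1) for i,j in [(-1,1),(-1,-1)]])
w=np.hstack([cv2.resize(im[55:235,255:375],(400,600),interpolation=cv2.INTER_CUBIC),cv2.resize(im[235:355,260:364],(400,600)[:2],interpolation=cv2.INTER_CUBIC)])
cv2.imwrite("pics/w2c.png",w)
for v in (110,150,170): print(v,[int(x) for x in cv2.cvtColor(im,cv2.COLOR_BGR2GRAY)[v-3:v+4,262:364].mean(0)])
E
```

```text
tabtop [array([354.1, 309.2]), array([275.9, 309. ])]
foot top near [array([359.8, 263. ]), array([269.5, 262.7]), array([358.7, 297.4]), array([270.4, 297.2])]
foot bottom near [array([354.6, 249.5]), array([274.3, 249.3])]
110 [105, 75, 68, 69, 77, 104, 112, 112, 111, 110, 112, 111, 111, 105, 77, 60, 80, 217, 231, 230, 228, 227, 224, 220, 216, 217, 219, 221, 222, 224, 225, 225, 225, 224, 226, 227, 228, 228, 229, 228, 229, 230, 229, 230, 230, 230, 228, 225, 222, 220, 221, 219, 221, 224, 226, 226, 226, 226, 226, 225, 225, 222, 218, 215, 213, 215, 216, 219, 221, 224, 224, 182, 141, 139, 135, 131, 128, 129, 133, 136, 138, 139, 140, 111, 66, 44, 70, 102, 111, 112, 111, 112, 112, 112, 112, 115, 115, 109, 120, 139, 172, 195]
150 [66, 66, 66, 66, 65, 66, 80, 102, 107, 108, 107, 108, 108, 109, 108, 90, 66, 60, 159, 222, 229, 228, 227, 226, 225, 224, 224, 226, 227, 227, 225, 224, 223, 224, 223, 224, 224, 225, 226, 227, 228, 228, 229, 229, 230, 230, 230, 227, 224, 221, 219, 219, 220, 222, 223, 224, 225, 224, 224, 224, 224, 222, 219, 215, 213, 213, 216, 219, 221, 223, 208, 176, 160, 148, 135, 130, 128, 130, 133, 134, 136, 136, 139, 111, 66, 45, 83, 103, 108, 109, 109, 108, 107, 108, 108, 111, 109, 110, 110, 112, 111, 111]
170 [73, 64, 64, 63, 64, 65, 65, 83, 102, 108, 108, 108, 108, 109, 108, 107, 82, 59, 59, 196, 225, 227, 226, 226, 225, 224, 223, 224, 225, 227, 226, 225, 224, 223, 223, 222, 223, 224, 225, 225, 226, 227, 228, 228, 229, 229, 230, 229, 225, 222, 220, 220, 219, 221, 222, 223, 225, 223, 223, 223, 223, 223, 220, 217, 212, 214, 216, 218, 220, 223, 224, 210, 196, 168, 136, 131, 128, 129, 133, 135, 136, 138, 140, 109, 66, 46, 82, 103, 107, 108, 109, 108, 107, 108, 107, 110, 108, 107, 108, 107, 108, 108]
```

View pics/w2c.png

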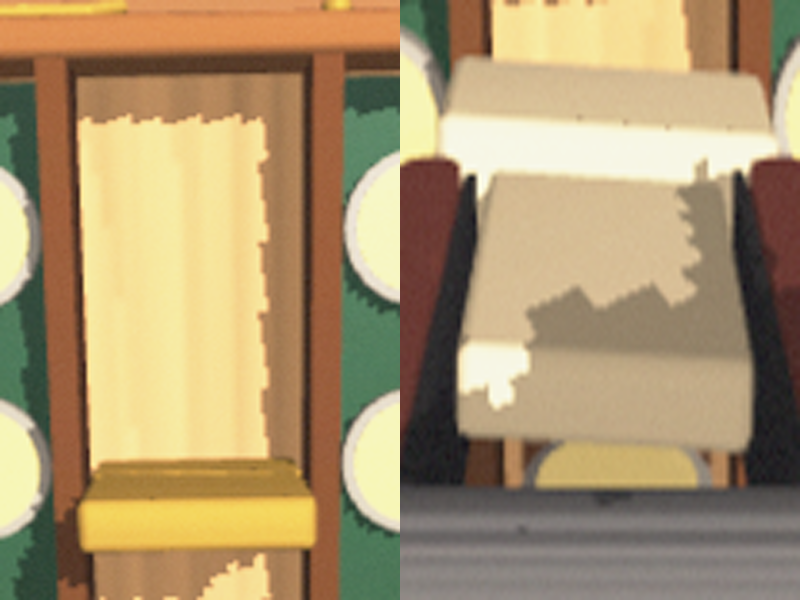

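```bash
python3 - <<'E'
from h import *
C=cam("wrist")
for du,dv in ((0,0),(1.2,3)):
    L=[toworld(C,(u+du,v+dv),32) for u,v in ((276,110),(277.2,150),(278.3,170))]
    R=[toworld(C,(u+du,v+dv),32) for u,v in ((348.4,110),(347.9,150),(348.1,170))]
    M=(np.array(L)+R)/2; print(M.round(1), np.linalg.norm(np.array(L)-R,axis=1).round(1))
    for S in (L,R): d=S[2]-S[0]; print("yaw",np.degrees(np.arctan2(d[1],d[0])).round(2))
    E=[toworld(C,(197+du,62+dv),32),toworld(C,(427+du,58+dv),32)]; print("end wall",np.round(E,1),"len",np.linalg.norm(E[1]-E[0]).round(1))
    print("plate rear/front", toworld(C,(314+du,205+dv),68).round(1), toworld(C,(314+du,219.5+dv),68).round(1))
need([531,-7,215],83.8)
E
```

```text
[[ 4.454e+02  5.000e+00  3.200e+01]
 [ 4.710e+02  1.400e+00  3.200e+01]
 [ 4.843e+02 -1.000e-01  3.200e+01]] [47.9 47.9 47.9]
yaw -7.47
yaw -7.48
end wall [[405.4 -64.   32. ]
 [424.8  82.5  32. ]] len 147.8
plate rear/front [502.6  -2.3  68. ] [511.4  -3.6  68. ]
[[4.474e+02 5.500e+00 3.200e+01]
 [4.731e+02 1.900e+00 3.200e+01]
 [4.864e+02 4.000e-01 3.200e+01]] [48. 48. 48.]
yaw -7.44
yaw -7.43
end wall [[407.3 -63.6  32. ]
 [426.7  83.2  32. ]] len 148.0
plate rear/front [504.5  -1.9  68. ] [513.4  -3.2  68. ]
t=4.20 at [531.3  -6.4 215. ] yaw 81.5 tilt 0.01 | units [-0.007 -0.015  0.001] turn 0.47
```

The held spacer is upright, about 2° yawed in the grip. The channel measures 48 mm wide, as it must. The case centre is about (565,-9.9) at yaw -7.5°, and the gap is about 67 mm, so I'll use three spacers. Next I go over the slot and lower.

Request:
{"op": "servo_tool", "data": {
  "plan": [
    [[1, 0.5, -0.05, 0, 0, 0, 0.3], [1, 0.49, -0.06, 0, 0, 0, 0.28], [1, 0, 0, -0.7, 0, 0, 0], [1, 0, 0, -0.4, 0, 0, 0], [1, 0, 0, 0, 0, 0, 0]]
  ]
}}

```text
t: 4.62
ee_pos: [569.3, -9.4, 168.0]
orientation: [-0.151, -3.133, -0.0]
ft_force: [-0.9, 0.1, -0.7]
width: 29.9
grasp_force: 30.0
```

```bash
python3 - <<'E'
from h import *
need([570.9,-10.7,129],84.4)
E
```

```text
t=4.62 at [569.3  -9.4 168. ] yaw 84.5 tilt 0.31 | units [ 0.039 -0.032 -0.974] turn -0.01
```

Request:
{"op": "servo_tool", "data": {
  "plan": [
    [[1, 0.03, -0.03, -0.3, 0, 0, 0], [1, 0, 0, -0.15, 0, 0, 0], [1, 0, 0, -0.15, 0, 0, 0], [1, 0, 0, -0.1, 0, 0, 0], [1, 0, 0, 0, 0, 0, 0]]
  ]
}}

```text
t: 5.03
ee_pos: [571.8, -12.1, 142.6]
orientation: [-0.156, -3.137, 0.0]
ft_force: [-0.3, 0.3, -0.7]
width: 29.6
grasp_force: 30.0
```

Request:
{"op": "servo_tool", "data": {
  "plan": [
    [[1, 0, 0, -0.1, 0, 0, 0], [1, 0, 0, -0.1, 0, 0, 0], [1, 0, 0, -0.06, 0, 0, 0], [1, 0, 0, 0, 0, 0, 0], [1, 0, 0, 0, 0, 0, 0]]
  ]
}}

```text
t: 5.45
ee_pos: [572.0, -12.2, 132.6]
orientation: [-0.156, -3.138, 0.0]
ft_force: [0.2, -0.5, -0.8]
width: 29.5
grasp_force: 30.0
```

```bash
python3 - <<'E'
from h import *
need([570.9,-10.7,127],84.4); print(readout.get_obs()['ft_force'])
E
```

```text
t=5.45 at [572.  -12.2 132.6] yaw 84.3 tilt 0.01 | units [-0.027  0.038 -0.14 ] turn 0.02
[ 0.15633474 -0.53998665 -0.77216111]
```

Request:
{"op": "servo_tool", "data": {
  "plan": [
    [[1, 0, 0.03, -0.05, 0, 0, 0], [1, 0, 0, -0.05, 0, 0, 0], [1, 0, 0, -0.05, 0, 0, 0], [1, 0, 0, 0, 0, 0, 0], [1, 0, 0, 0, 0, 0, 0]]
  ]
}}

```text
t: 5.87
ee_pos: [572.5, -10.9, 127.1]
orientation: [0.156, 3.137, 0.0]
ft_force: [-0.2, 0.8, 5.4]
width: 29.8
grasp_force: 30.0
```

Request:
{"op": "servo_tool", "data": {
  "plan": [
    [[1, 0.05, -0.007, 0, 0, 0, 0], [1, 0.05, -0.007, 0, 0, 0, 0], [1, 0.04, -0.005, 0, 0, 0, 0], [1, 0, 0, 0, 0, 0, 0], [1, 0, 0, 0, 0, 0, 0]]
  ]
}}

```text
t: 6.28
ee_pos: [576.6, -11.6, 127.0]
orientation: [-0.156, -3.135, -0.0]
ft_force: [-5.0, 0.5, 10.0]
width: 29.8
grasp_force: 30.0
```

Request:
{"op": "servo_tool", "data": {
  "plan": [
    [[1, 0, 0, 0.04, 0, 0, 0], [1, 0.05, -0.007, 0, 0, 0, 0], [1, 0.05, -0.007, 0, 0, 0, 0], [1, 0, 0, 0, 0, 0, 0], [1, 0, 0, 0, 0, 0, 0]]
  ]
}}

```text
t: 6.7
ee_pos: [579.0, -12.1, 127.2]
orientation: [-0.155, -3.131, -0.0]
ft_force: [-7.4, 0.3, 4.5]
width: 29.7
grasp_force: 30.0
```

Request:
{"op": "servo_tool", "data": {
  "plan": [
    [[1, -0.03, 0.004, 0, 0, 0, 0], [0.05, 0, 0, 0, 0, 0, 0], [0.05, 0, 0, 0, 0, 0, 0], [0.05, 0, 0, 0, 0, 0, 0], [0.05, 0, 0, 0.5, 0, 0, 0]]
  ]
}}

```text
t: 7.12
ee_pos: [579.2, -12.2, 145.8]
orientation: [-0.156, -3.133, 0.0]
ft_force: [-0.3, -0.1, 0.1]
width: 41.8
grasp_force: 0.0
```

Request:
{"op": "servo_tool", "data": {
  "plan": [
    [[0.05, 0, 0, 0.8, 0, 0, 0], [0.05, 0, -0.3, 0.8, 0, 0, -0.5], [-0.36, 0.03, -0.9, 0, 0, 0, -0.7], [-0.36, 0.03, -0.9, 0, 0, 0, -0.7], [-0.36, 0.03, -0.9, 0, 0, 0, -0.7]]
  ]
}}

```text
t: 7.53
ee_pos: [585.0, -133.3, 213.7]
orientation: [0.512, 3.096, -0.0]
ft_force: [0.3, 0.4, -0.1]
width: 57.8
grasp_force: 0.0
```

Request:
{"op": "servo_tool", "data": {
  "plan": [
    [[-0.36, 0.03, -0.9, 0, 0, 0, -0.7], [-0.36, 0.03, -0.9, 0, 0, 0, -0.7], [-0.36, 0.03, -0.9, 0, 0, 0, -0.7], [-0.36, 0.02, -0.9, 0, 0, 0, -0.7], [-0.36, 0, -0.27, 0, 0, 0, -0.1]]
  ]
}}

```text
t: 7.95
ee_pos: [588.9, -291.9, 212.8]
orientation: [0.905, 3.005, -0.002]
ft_force: [0.1, 0.3, 1.0]
width: 59.8
grasp_force: 0.0
```

Request:
{"op": "servo_tool", "data": {
  "plan": [
    [[-0.36, 0, 0, 0, 0, 0, 0], [-0.36, 0, 0, 0, 0, 0, 0]]
  ]
}}

```text
t: 8.12
ee_pos: [588.3, -287.0, 212.1]
orientation: [-0.898, -3.01, -0.001]
ft_force: [-0.2, -0.2, 0.5]
width: 59.9
grasp_force: 0.0
```

```bash
cat >> h.py <<'E'
def look(name,xy,yaw,box=60,show=True):
    "ivory blob under the tool; world position of bright parts"
    C=cam("wrist"); im=vision.get_image("wrist"); bgr=im[:,:,::-1].copy(); cv2.imwrite(f"pics/{name}.png",bgr)
    u,v=proj(C,[xy[0],xy[1],66]).astype(int); print("pred tab px",u,v)
    hsv=cv2.cvtColor(bgr,cv2.COLOR_BGR2HSV); m=((hsv[...,2]>215)&(hsv[...,1]<90)).astype(np.uint8)
    k=np.zeros_like(m); k[max(0,v-box):v+box,max(0,u-box):u+box]=1
    cs,_=cv2.findContours(m*k,cv2.RETR_EXTERNAL,cv2.CHAIN_APPROX_NONE)
    for c in cs:
        if cv2.contourArea(c)<80: continue
        r=cv2.minAreaRect(c); b=cv2.boxPoints(r)
        w=np.array([toworld(C,q,66) for q in b]); e=[w[1]-w[0],w[2]-w[1]]; e.sort(key=np.linalg.norm)
        print("blob",np.round(r[0],1),"world@66",w.mean(0).round(1)[:2],"size",[round(np.linalg.norm(x),1) for x in e],"yaw",round(np.degrees(np.arctan2(e[1][1],e[1][0]))%180,1))
E
python3 - <<'E'
from h import *
need([585.6,-286,200],56.7); look("b1",(585.6,-286),56.7)
E
```

```text
t=8.12 at [ 588.3 -287.   212.1] yaw 56.8 tilt 0.02 | units [-0.068  0.024 -0.303] turn -0.02
pred tab px 313 246
blob [308.9 251.1] world@66 [ 586.6 -290.3] size [np.float64(6.0), np.float64(27.3)] yaw 55.4
blob [311. 232.] world@66 [ 577.1 -282.6] size [np.float64(17.7), np.float64(35.3)] yaw 56.9
```

Request:
{"op": "servo_tool", "data": {
  "plan": [
    [[-0.36, -0.02, -0.06, -0.8, 0, 0, -0.1], [-0.36, 0, 0, -0.8, 0, 0, 0], [-0.36, 0, 0, -0.74, 0, 0, 0], [-0.36, 0, 0, 0, 0, 0, 0], [1, 0, 0, 0, 0, 0, 0]]
  ]
}}

```text
t: 8.58
ee_pos: [587.0, -287.2, 117.6]
orientation: [-0.906, -3.004, -0.001]
ft_force: [0.7, -0.8, 0.3]
width: 56.0
grasp_force: 0.0
```

Request:
{"op": "servo_tool", "data": {
  "plan": [
    [[1, 0, 0, 0, 0, 0, 0], [1, 0, 0, 0, 0, 0, 0], [1, 0, 0, 0, 0, 0, 0], [1, 0, 0, 0, 0, 0, 0], [1, 0, 0, 0, 0, 0, 0]]
  ]
}}

```text
t: 9.0
ee_pos: [588.5, -289.7, 120.4]
orientation: [0.91, 3.004, -0.0]
ft_force: [-1.0, 1.1, 7.4]
width: 29.8
grasp_force: 30.0
```

```bash
python3 - <<'E'
from h import *
need([524,-4,225],82.5)
E
```

```text
t=9.00 at [ 588.5 -289.7  120.4] yaw 56.3 tilt 0.16 | units [-1.612  7.142  2.615] turn 5.24
```

Request:
{"op": "servo_tool", "data": {
  "plan": [
    [[1, 0, 0, 0.9, 0, 0, 0], [1, 0, 0.1, 0.9, 0, 0, 0.2], [1, -0.05, 0.55, 0.7, 0, 0, 0.5], [1, -0.1, 0.9, 0.1, 0, 0, 0.6], [1, -0.1, 0.9, 0, 0, 0, 0.6]]
  ]
}}

```text
t: 9.42
ee_pos: [578.8, -191.7, 226.0]
orientation: [0.657, 3.066, -0.001]
ft_force: [0.4, -0.1, -0.2]
width: 29.2
grasp_force: 30.0
```

Request:
{"op": "servo_tool", "data": {
  "plan": [
    [[1, -0.1, 0.9, 0, 0, 0, 0.6], [1, -0.1, 0.9, 0, 0, 0, 0.6], [1, -0.1, 0.9, 0, 0, 0, 0.6], [1, -0.1, 0.9, 0, 0, 0, 0.6], [1, -0.1, 0.85, 0, 0, 0, 0.6]]
  ]
}}

```text
t: 9.83
ee_pos: [557.2, -11.7, 223.2]
orientation: [0.248, 3.131, 0.0]
ft_force: [1.2, 0.3, -0.8]
width: 30.0
grasp_force: 30.0
```

Request:
{"op": "servo_tool", "data": {
  "plan": [
    [[1, -0.04, 0.1, 0, 0, 0, 0.34], [1, 0, 0, 0, 0, 0, 0], [1, 0, 0, 0, 0, 0, 0]]
  ]
}}

```text
t: 10.08
ee_pos: [556.3, -9.6, 223.1]
orientation: [0.205, 3.134, -0.0]
ft_force: [0.6, -0.3, -0.5]
width: 29.7
grasp_force: 30.0
```

```bash
cat >> h.py <<'E'
def held(name,off=119.5):
    "crop round the held spacer, 5x, and its predicted foot corners in crop pixels"
    C=cam("wrist"); o,p,y,_=pose(); im=vision.get_image("wrist")[:,:,::-1]
    cv2.imwrite(f"pics/{name}.png",cv2.resize(im[150:335,235:391],None,fx=5,fy=3.2,interpolation=cv2.INTER_CUBIC))
    a=np.radians(y); ey=np.array([np.cos(a),np.sin(a),0]); ex=np.array([np.sin(a),-np.cos(a),0]); b=p-[0,0,off]
    f=lambda q:((proj(C,q)-[235,150])*[5,3.2]).round().astype(int).tolist()
    print("foot near top",[f(b-ex*9+ey*j*22+[0,0,24]) for j in(-1,1)],"tab near top",[f(b-ex*4+ey*j*15+[0,0,66]) for j in(-1,1)])
E
python3 - <<'E'
from h import *
need([557.1,-8.9,225],82.5); held("b2")
E
```

```text
t=10.08 at [556.3  -9.6 223.1] yaw 82.5 tilt 0.05 | units [0.021 0.017 0.049] turn -0.00
foot near top [[173, 360], [624, 360]] tab near top [[205, 507], [595, 508]]
```

View pics/b2.png

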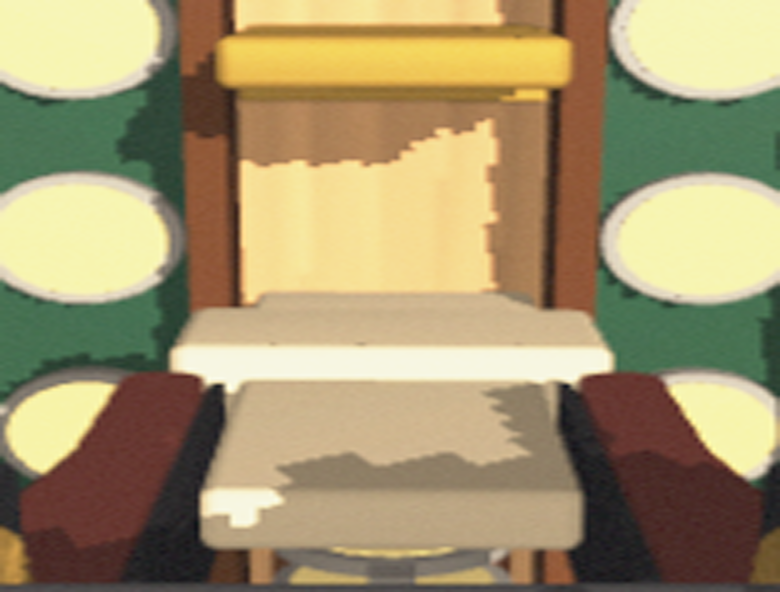

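The held spacer is square to the channel, with its foot edge at crop (172–613, 347), and it is centred as before. Lower it.

Request:
{"op": "servo_tool", "data": {
  "plan": [
    [[1, 0.02, 0.017, -0.7, 0, 0, 0], [1, 0, 0, -0.5, 0, 0, 0], [1, 0, 0, -0.4, 0, 0, 0], [1, 0, 0, -0.2, 0, 0, 0], [1, 0, 0, 0, 0, 0, 0]]
  ]
}}

```text
t: 10.55
ee_pos: [556.1, -10.0, 149.0]
orientation: [-0.209, -3.132, 0.0]
ft_force: [-0.7, -0.2, 0.0]
width: 29.7
grasp_force: 30.0
```

Request:
{"op": "servo_tool", "data": {
  "plan": [
    [[1, 0, 0, -0.2, 0, 0, 0], [1, 0, 0, -0.15, 0, 0, 0], [1, 0, 0, -0.15, 0, 0, 0], [1, 0, 0, 0, 0, 0, 0], [1, 0, 0, 0, 0, 0, 0]]
  ]
}}

```text
t: 10.97
ee_pos: [556.8, -8.7, 130.6]
orientation: [-0.205, -3.135, 0.0]
ft_force: [0.1, -1.0, -0.0]
width: 30.1
grasp_force: 30.0
```

Request:
{"op": "servo_tool", "data": {
  "plan": [
    [[1, 0, 0, -0.05, 0, 0, 0], [1, 0, 0, -0.04, 0, 0, 0], [1, 0, 0, 0, 0, 0, 0], [1, 0, 0, 0, 0, 0, 0]]
  ]
}}

```text
t: 11.3
ee_pos: [557.4, -8.7, 128.3]
orientation: [0.205, 3.133, -0.0]
ft_force: [-1.9, -1.0, 10.4]
width: 29.2
grasp_force: 30.0
```

Request:
{"op": "servo_tool", "data": {
  "plan": [
    [[1, 0.05, -0.007, 0, 0, 0, 0], [1, 0.05, -0.007, 0, 0, 0, 0], [1, 0, 0, 0, 0, 0, 0], [1, 0, 0, 0, 0, 0, 0]]
  ]
}}

```text
t: 11.63
ee_pos: [560.1, -9.1, 128.1]
orientation: [-0.205, -3.133, 0.0]
ft_force: [-6.0, 0.5, 12.1]
width: 29.5
grasp_force: 30.0
```

Request:
{"op": "servo_tool", "data": {
  "plan": [
    [[1, -0.03, 0.004, 0.04, 0, 0, 0], [0.05, 0, 0, 0, 0, 0, 0], [0.05, 0, 0, 0, 0, 0, 0], [0.05, 0, 0, 0, 0, 0, 0], [0.05, 0, 0, 0.5, 0, 0, 0]]
  ]
}}

```text
t: 12.05
ee_pos: [557.8, -9.0, 146.0]
orientation: [-0.205, -3.129, 0.0]
ft_force: [-1.0, 0.7, -0.4]
width: 41.8
grasp_force: 0.0
```

Request:
{"op": "servo_tool", "data": {
  "plan": [
    [[0.05, 0, 0, 0.8, 0, 0, 0], [0.05, 0, 0, 0.8, 0, 0, 0.3], [0.05, -0.35, -0.85, 0, 0, 0, 0.6], [0.05, -0.37, -0.85, 0, 0, 0, 0.6], [-0.36, -0.37, -0.85, 0, 0, 0, 0.6]]
  ]
}}

```text
t: 12.47
ee_pos: [516.0, -111.7, 213.4]
orientation: [-0.09, 3.138, -0.001]
ft_force: [0.7, -1.0, -0.4]
width: 45.2
grasp_force: 0.0
```

Request:
{"op": "servo_tool", "data": {
  "plan": [
    [[-0.36, -0.37, -0.85, 0, 0, 0, 0.6], [-0.36, -0.37, -0.85, 0, 0, 0, 0.6], [-0.36, -0.37, -0.85, 0, 0, 0, 0.6], [-0.36, -0.37, -0.85, 0, 0, 0, 0.4], [-0.36, -0.27, -0.8, 0, 0, 0, 0]]
  ]
}}

```text
t: 12.88
ee_pos: [444.7, -280.7, 212.6]
orientation: [0.386, -3.118, -0.0]
ft_force: [0.1, 0.2, -0.5]
width: 59.9
grasp_force: 0.0
```

Request:
{"op": "servo_tool", "data": {
  "plan": [
    [[-0.36, 0, 0, 0, 0, 0, 0], [-0.36, 0, 0, 0, 0, 0, 0]]
  ]
}}

```text
t: 13.05
ee_pos: [445.5, -280.5, 212.6]
orientation: [-0.377, 3.119, -0.0]
ft_force: [0.1, 0.2, 0.2]
width: 59.9
grasp_force: 0.0
```

```bash
python3 - <<'E'
from h import *
need([446.4,-279.5,200],102); look("c1",(446.4,-279.5),102)
E
```

```text
t=13.05 at [ 445.5 -280.5  212.6] yaw 103.8 tilt 0.01 | units [ 0.023  0.025 -0.314] turn -0.36
pred tab px 314 253
blob [308.5 252. ] world@66 [ 446.5 -283.4] size [np.float64(6.5), np.float64(28.0)] yaw 103.9
blob [308.9 235.1] world@66 [ 435.9 -285.7] size [np.float64(13.3), np.float64(34.5)] yaw 102.8
```

Request:
{"op": "servo_tool", "data": {
  "plan": [
    [[-0.36, 0.07, -0.06, -0.8, 0, 0, 0], [-0.36, 0, 0, -0.8, 0, 0, 0], [-0.36, 0, 0, -0.7, 0, 0, 0], [-0.36, 0, 0, 0, 0, 0, 0], [1, 0, 0, 0, 0, 0, 0]]
  ]
}}

```text
t: 13.52
ee_pos: [448.6, -279.8, 119.7]
orientation: [0.385, -3.115, -0.004]
ft_force: [0.0, -0.2, 0.7]
width: 55.8
grasp_force: 0.0
```

Request:
{"op": "servo_tool", "data": {
  "plan": [
    [[1, 0, 0, 0, 0, 0, 0], [1, 0, 0, 0, 0, 0, 0], [1, 0, 0, 0, 0, 0, 0], [1, 0, 0, 0, 0, 0, 0], [1, 0, 0, 0, 0, 0, 0]]
  ]
}}

```text
t: 13.93
ee_pos: [449.5, -281.8, 122.0]
orientation: [-0.383, 3.116, -0.002]
ft_force: [-0.6, 0.3, 7.5]
width: 29.6
grasp_force: 30.0
```

```bash
python3 - <<'E'
from h import *
x=-29; need([565+.9914*x,-9.9-.1305*x,223],82.5)
E
```

```text
t=13.93 at [ 449.5 -281.8  122. ] yaw 104.0 tilt 0.14 | units [2.168 6.893 2.524] turn -4.30
```

Request:
{"op": "servo_tool", "data": {
  "plan": [
    [[1, 0, 0, 0.9, 0, 0, 0], [1, 0.03, 0.1, 0.9, 0, 0, 0], [1, 0.2, 0.55, 0.6, 0, 0, -0.4], [1, 0.28, 0.9, 0.1, 0, 0, -0.5], [1, 0.28, 0.9, 0, 0, 0, -0.5]]
  ]
}}

```text
t: 14.35
ee_pos: [481.7, -183.6, 223.5]
orientation: [-0.184, 3.131, -0.004]
ft_force: [0.0, -1.2, -0.6]
width: 29.7
grasp_force: 30.0
```

Request:
{"op": "servo_tool", "data": {
  "plan": [
    [[1, 0.28, 0.9, 0, 0, 0, -0.5], [1, 0.28, 0.9, 0, 0, 0, -0.5], [1, 0.28, 0.9, 0, 0, 0, -0.5], [1, 0.28, 0.9, 0, 0, 0, -0.5], [1, 0.28, 0.7, 0, 0, 0, -0.5]]
  ]
}}

```text
t: 14.77
ee_pos: [536.5, -9.0, 221.2]
orientation: [0.153, 3.137, 0.0]
ft_force: [-0.1, -1.1, -0.6]
width: 29.7
grasp_force: 30.0
```

Request:
{"op": "servo_tool", "data": {
  "plan": [
    [[1, 0, 0.15, 0, 0, 0, -0.4], [1, 0, 0, 0, 0, 0, 0], [1, 0, 0, 0, 0, 0, 0]]
  ]
}}

```text
t: 15.02
ee_pos: [536.2, -5.2, 220.8]
orientation: [-0.202, -3.135, 0.0]
ft_force: [-0.5, 0.6, -0.4]
width: 29.8
grasp_force: 30.0
```

```bash
python3 - <<'E'
from h import *
x=-29; need([565+.9914*x,-9.9-.1305*x,223],82.5); held("c2",121.5)
E
```

```text
t=15.02 at [536.2  -5.2 220.8] yaw 82.6 tilt 0.01 | units [ 0.001 -0.022  0.055] turn -0.03
foot near top [[175, 356], [621, 357]] tab near top [[207, 501], [592, 501]]
```

View pics/c2.png

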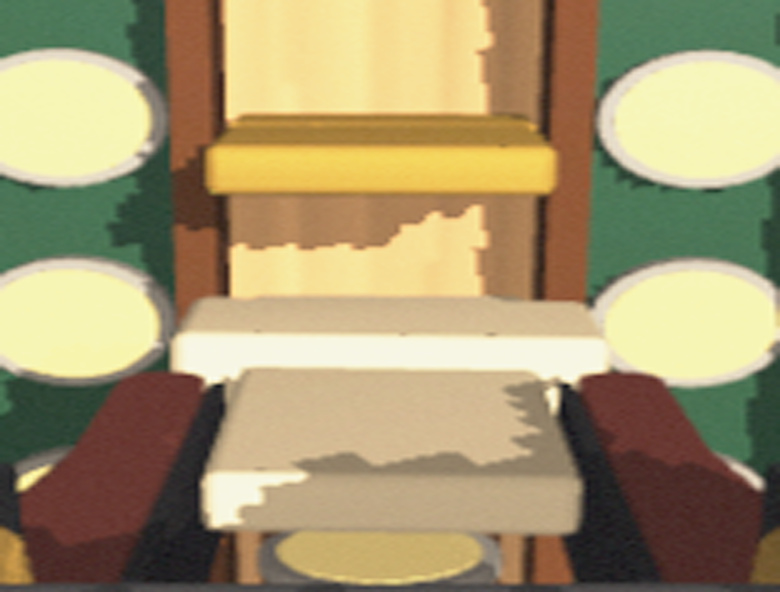

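The third spacer is square, sitting about 2 mm towards -x in the grip (foot edge at crop row 334). Shift to match and lower.

Request:
{"op": "servo_tool", "data": {
  "plan": [
    [[1, 0.05, -0.03, -0.7, 0, 0, 0], [1, 0, 0, -0.5, 0, 0, 0], [1, 0, 0, -0.4, 0, 0, 0], [1, 0, 0, -0.2, 0, 0, 0], [1, 0, 0, 0, 0, 0, 0]]
  ]
}}

```text
t: 15.48
ee_pos: [537.2, -7.8, 147.1]
orientation: [-0.207, -3.131, 0.0]
ft_force: [-0.2, 0.0, -0.1]
width: 29.5
grasp_force: 30.0
```

Request:
{"op": "servo_tool", "data": {
  "plan": [
    [[1, 0, 0, -0.15, 0, 0, 0], [1, 0, 0, -0.15, 0, 0, 0], [1, 0, 0, -0.07, 0, 0, 0], [1, 0, 0, 0, 0, 0, 0], [1, 0, 0, 0, 0, 0, 0]]
  ]
}}

```text
t: 15.9
ee_pos: [538.6, -6.7, 134.1]
orientation: [0.205, 3.135, 0.0]
ft_force: [0.5, -0.5, -0.2]
width: 29.9
grasp_force: 30.0
```

Request:
{"op": "servo_tool", "data": {
  "plan": [
    [[1, 0, 0, -0.05, 0, 0, 0], [1, 0, 0, -0.05, 0, 0, 0], [1, 0, 0, 0, 0, 0, 0], [1, 0, 0, 0, 0, 0, 0]]
  ]
}}

```text
t: 16.23
ee_pos: [538.7, -6.6, 130.1]
orientation: [0.205, 3.134, 0.0]
ft_force: [1.0, 0.1, 1.6]
width: 29.8
grasp_force: 30.0
```

Request:
{"op": "servo_tool", "data": {
  "plan": [
    [[1, 0, 0, -0.02, 0, 0, 0], [0.05, 0, 0, 0, 0, 0, 0], [0.05, 0, 0, 0, 0, 0, 0], [0.05, 0, 0, 0, 0, 0, 0], [0.05, 0, 0, 0.5, 0, 0, 0]]
  ]
}}

```text
t: 16.65
ee_pos: [536.4, -6.6, 146.5]
orientation: [-0.205, -3.129, 0.0]
ft_force: [-0.6, -0.6, -0.0]
width: 41.8
grasp_force: 0.0
```

Request:
{"op": "servo_tool", "data": {
  "plan": [
    [[0.05, 0, 0, 0.8, 0, 0, 0], [1, 0, 0, 0.8, 0, 0, 0], [1, -0.85, 0.11, 0, 0, 0, 0], [1, -0.85, 0.12, 0, 0, 0, 0], [1, 0, 0, 0, 0, 0, 0]]
  ]
}}

```text
t: 17.07
ee_pos: [463.9, 3.1, 212.3]
orientation: [-0.204, -3.128, 0.0]
ft_force: [-0.4, -0.1, 0.0]
width: 18.7
grasp_force: 0.0
```

Request:
{"op": "servo_tool", "data": {
  "plan": [
    [[1, 0, 0, 0, 0, 0, 0], [1, 0, 0, 0, 0, 0, 0]]
  ]
}}

```text
t: 17.23
ee_pos: [471.0, 2.6, 213.3]
orientation: [0.205, 3.134, 0.0]
ft_force: [0.0, 0.1, -0.2]
width: 5.4
grasp_force: 0.0
```

```bash
python3 - <<'E'
from h import *
x=-95; need([565+.9914*x,-9.9-.1305*x,123],82.5)
a=vision.get_image("scene")[:,:,::-1]; b=vision.get_image("wrist")[:,:,::-1]
cv2.imwrite("pics/chk.png",np.hstack([cv2.resize(a[150:310,240:400],(400,400),interpolation=cv2.INTER_CUBIC),cv2.resize(b[160:480,160:480],(400,400))]))
E
```

```text
t=17.23 at [471.    2.6 213.3] yaw 82.5 tilt 0.06 | units [-5.000e-03 -2.000e-03 -2.257e+00] turn -0.00
```

View pics/chk.png

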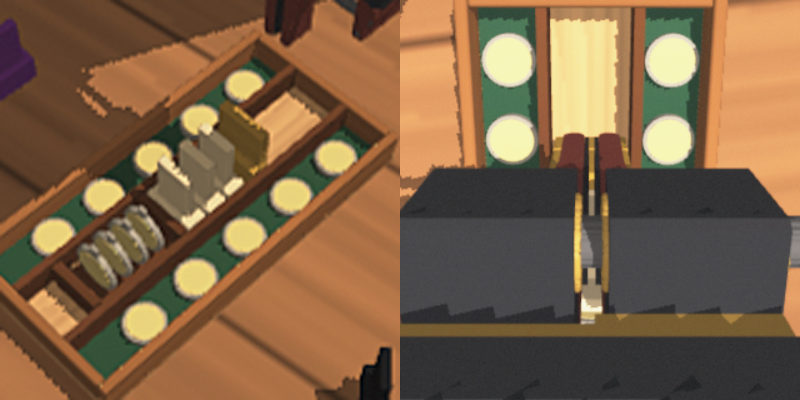

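The scene crop (left) shows all three spacers standing flat and upright between rack and pusher, at about (170–215, 165–190). Now I descend behind the pusher and push.

Request:
{"op": "servo_tool", "data": {
  "plan": [
    [[1, 0, 0, -0.8, 0, 0, 0], [1, 0, 0, -0.8, 0, 0, 0], [1, 0, 0, -0.66, 0, 0, 0], [1, 0, 0, 0, 0, 0, 0], [1, 0, 0, 0, 0, 0, 0]]
  ]
}}

```text
t: 17.75
ee_pos: [470.3, 2.5, 121.6]
orientation: [-0.205, -3.131, 0.0]
ft_force: [-0.5, 0.1, -0.2]
width: 0.5
grasp_force: 0.0
```

Request:
{"op": "servo_tool", "data": {
  "plan": [
    [[1, 0.15, -0.02, 0, 0, 0, 0], [1, 0.15, -0.02, 0, 0, 0, 0], [1, 0.15, -0.02, 0, 0, 0, 0], [1, 0.1, -0.013, 0, 0, 0, 0], [1, 0, 0, 0, 0, 0, 0]]
  ]
}}

```text
t: 18.17
ee_pos: [493.7, -0.5, 123.6]
orientation: [0.205, 3.133, 0.0]
ft_force: [-1.1, 0.3, 1.9]
width: 0.4
grasp_force: 1.1
```

Request:
{"op": "servo_tool", "data": {
  "plan": [
    [[1, 0.05, -0.007, 0, 0, 0, 0], [1, 0.05, -0.007, 0, 0, 0, 0], [1, 0.05, -0.007, 0, 0, 0, 0], [1, 0, 0, 0, 0, 0, 0], [1, 0, 0, 0, 0, 0, 0]]
  ]
}}

```text
t: 18.58
ee_pos: [498.4, -1.2, 122.6]
orientation: [-0.205, -3.135, 0.0]
ft_force: [-2.0, 0.4, 1.4]
width: 0.5
grasp_force: 1.3
```

Request:
{"op": "servo_tool", "data": {
  "plan": [
    [[1, 0.05, -0.007, 0, 0, 0, 0], [1, 0.05, -0.007, 0, 0, 0, 0], [1, 0.05, -0.007, 0, 0, 0, 0], [1, 0, 0, 0, 0, 0, 0], [1, 0, 0, 0, 0, 0, 0]]
  ]
}}

```text
t: 19.0
ee_pos: [504.5, -2.1, 122.5]
orientation: [-0.205, -3.135, 0.0]
ft_force: [-3.9, -0.1, 0.1]
width: 0.7
grasp_force: 1.5
```

Request:
{"op": "servo_tool", "data": {
  "plan": [
    [[1, 0.05, -0.007, 0, 0, 0, 0], [1, 0.05, -0.007, 0, 0, 0, 0], [1, 0, 0, 0, 0, 0, 0], [1, 0, 0, 0, 0, 0, 0]]
  ]
}}

```text
t: 19.33
ee_pos: [506.2, -2.4, 122.3]
orientation: [-0.205, -3.129, -0.0]
ft_force: [-11.1, 1.6, 7.1]
width: 0.4
grasp_force: 5.4
```

Request:
{"op": "servo_tool", "data": {
  "plan": [
    [[1, 0.04, -0.005, 0, 0, 0, 0], [1, 0, 0, 0, 0, 0, 0], [1, 0, 0, 0, 0, 0, 0], [1, 0, 0, 0, 0, 0, 0], [1, 0, 0, 0, 0, 0, 0]]
  ]
}}

```text
t: 19.75
ee_pos: [506.4, -2.4, 122.2]
orientation: [-0.205, -3.126, 0.0]
ft_force: [-14.6, 3.8, 10.9]
width: 0.9
grasp_force: 7.5
```

```bash
python3 - <<'E'
from h import *
print(readout.get_obs()['ft_force'].round(1))
a=vision.get_image("scene")[:,:,::-1]; cv2.imwrite("pics/fin.png",cv2.resize(a[150:310,230:410],(720,600),interpolation=cv2.INTER_CUBIC))
o=readout.get_obs(); print(o['ft_force'].round(1),o['ee_pos'].round(1),o['t'])
E
```

```text
[-14.6   3.8  10.9]
[-15.4   3.9  11.1] [506.4  -2.4 122.2] 19.8
```

View pics/fin.png

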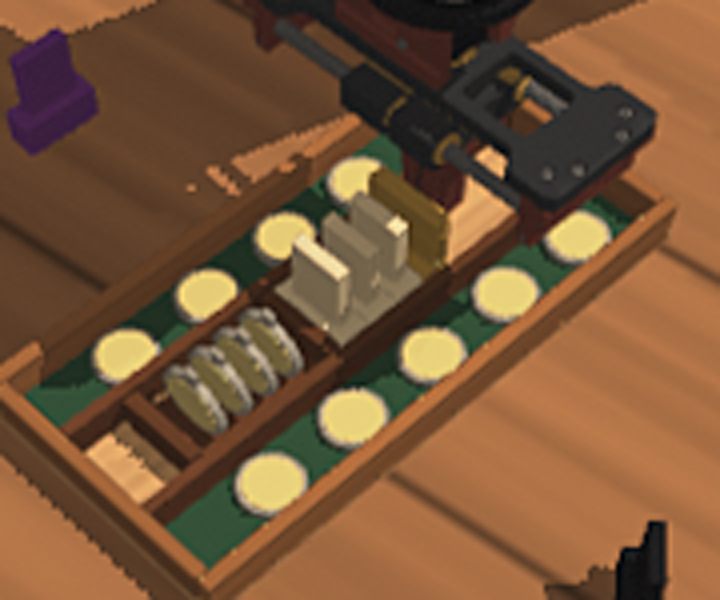

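The picture shows the three spacers packed flat between rack and pusher, tabs at about (320,275), (350,255) and (380,235). The push is steady at about 15 N, so I'm handing in.

```bash
python3 -c "
from workcell import close_job
print(close_job())"
```

```text
the job is handed in; nothing more can be done
None
```

All three spacers stand upright in the channel, packed between the pusher and the rack, and the arm is holding the pusher at about 15 N after 19.8 s; the job is handed in, with no verdict returned.

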